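# Set the specimen turntable to its index mark and lock it with the pin

### The arm

A 6-joint arm with a two-finger parallel gripper is mounted at the origin on the work surface. World frame = base frame: x ahead of the robot, y to its left, z up, the work surface at z = 0. Lengths are in m, angles in rad, forces in N, time in s.
With the tool pointing down it reaches from about 0.3 to 0.875 m from the base axis. Payload 6.4 kg.
Tool frame: the origin (TCP) lies midway between the tips of the shut fingers; the grasp point (between the pads) lies 19 mm behind it; x points along the fingers, y is the direction in which the jaws open and shut, and the axes are right-handed (so a half turn about x gives the same grasp; the last joint's range is limited). The gripper opens to 85 mm and grips with 20 to 120 N. Pads are 22 mm wide; open, the fingers measure 114 mm over their backs; the gripper's body (76 mm by 85 mm) begins 54 mm behind the grasp point. The pads swing forward as they close: fully open they stand 13 mm farther back than shut.
Start: joints at [-1.464, 0.181, 1.607, -0, 1.354, -0.206], TCP at [0.177, -0.547, 0.231] pointing down, gripper open.
Joint ranges: [-2.99, 2.99], [-0.89, 2.07], [0.3, 2.58], [-1.14, 4.28], [0, 2.63], [-3.12, 3.12]. Speed limits (rad/s): [2.57, 2.57, 3.01, 3.14, 3.14, 3.14].

### API

Orientations are given as [roll, pitch, yaw] about the fixed x, y, z axes, in that order (R = Rz(yaw) Ry(pitch) Rx(roll)).
In Python, from workcell import readout, viewer, robot gives the robot as it stands.
- The arm moves only by the shell command python3 -m jog 'ROWS'. ROWS is JSON, one flat list of numbers, 7 for each row, row after row: the opening, from 0 (shut) to 1 (fully open), then the shift along the world's x, y, z in mm, then the turn, a rotation vector about the world's x, y, z in rad. In form: [jaw, tx, ty, tz, wx, wy, wz, jaw, tx, ty, tz, wx, wy, wz, ...]. A call has 1 to 12 rows; each row is the pose to reach, as a shift and turn from the pose commanded when the call began; what a row does not reach only later rows make up. A row lasts 1/12 s, in which the tool goes at most 41.7 mm and 7.16 degrees, less where a joint would pass 70% of its speed; a pose out of reach is approached as far as the arm can. A call with a gripper value outside its range is refused whole. The fingers move at their own pace and stop on an object; the grip force is fixed at half the most. Time passes only in rows, so rows that repeat a pose let the fingers close. It gives the time, the measured TCP pose, the force and the opening at its end, in the units of the state.
- readout.state(): the state, without advancing time (a new reading comes with each control period).
- viewer.read_camera(name): name is "scene" or "top" or "wrist"; returns a dict with "frame" (400x640x3 uint8, red, green, blue), "depth" (400x640 float32, m along the optical axis (not along the pixel's ray), 0 where there is no reading), "camera_matrix" (3x3 intrinsics, pixels), "eye" and "rotation" of the camera in the world. Camera axes: x right, y up, looking along -z (the intrinsics and any distortion apply to the point x, -y, -z); pixel columns grow to the right and rows downward; lengths in m; the calibration is good to about 2 mm. The wrist camera is an equidistant fisheye: a pixel r from the principal point sees the ray r / f radians off the axis. A picture is of the moment at which its call begins.
- robot.job_done(): hands the job in, once; it reports no verdict.
The state is a dict: "clock": time; "joints": joint angles; "joint_vel": joint speeds; "joint_torque": joint torques, N m; "ee_pos": TCP position; "tool_rot": TCP orientation; "contact_force": force on the tool from outside, world axes, zero at the start; "wrist_torque": the same for the moment, N m; "finger_gap": finger opening in m.
Only numpy, scipy, OpenCV 4.12 (cv2) and the standard library are available. Lean on these libraries where they do the work, as an engineer would, in place of code of your own. Each camera call takes 0.05 s, during which the arm holds its last target.

### The job

On the microscope's rotary specimen stage, turn the wheel clockwise until the pointer lug on its far rim stands at the upright mark behind it, then put the locking pin from its stand down through the hole in the pointer and into the index hole hidden beneath, fully home, so that the wheel is locked. Feel for the index hole gently rather than forcing the pin, let go of everything, and leave the canister, the vial tray and the jar where they are.

Things in the scene. Friction and masses are not known exactly. Their poses are not given: they have to be found in the camera images.
- housing: Fixed grey housing of the rotary stage: foot plate 200 x 140 x 8 mm, round drum 106 mm in diameter up to 30 mm high. Origin on the wheel's axis at bench level, z up; its x axis points away from the robot (yaw -0.57 to 0.03 rad) to the clockwise end of the index block's arc; the foot's long side is turned 0.27 rad counter-clockwise from it.
- arc_end (a point): Clockwise end of the index hole's arc, 70 mm from the axis. The hole (12 mm diameter, 20 mm deep) is in the middle of a dark steel block beyond the wheel, flat top 30 mm above the bench, 84 mm wide, 52 to 88 mm from the axis, clamped so that the hole is 0.06 to 0.48 rad (4 to 34 mm) counter-clockwise from here. Its true place is not measured: feel it, sliding the pin over the top.
- mark_arc_end (a point): Clockwise end of the mark's arc, 97 mm from the axis, 46 mm above the bench. The mark is an upright steel fin 3 mm wide on the index block, in line with the index hole and the axis, moving with the block (0.06 to 0.48 rad counter-clockwise from here): seen from the side or from beyond, it shows where the hole really is.
- wheel_top (a point): Centre of the wheel's top face: aluminium disc 110 mm in diameter, 12 mm thick, top 44 mm above the bench. A low clear dish (48 mm diameter, up to 52 mm above the bench) sits on it. The wheel does not rub on the index block; there is a 2 mm gap.
- turn (a joint): Angle of the wheel about its vertical axis, rad, counter-clockwise from above positive. 0 when the pointer lies along the housing's x axis; it starts at 0.9 to 1.5 and must be turned clockwise (decreasing) to the mark, which is between 0.48 and 0.06. Range -0.3 to 1.8; dry friction about 0.12 N m, it stays where it is left.
- pointer_hole (a point): Centre of the upper mouth of the hole in the pointer lug, 70 mm from the axis, 44 mm above the bench. The lug is a flat extension of the wheel, 12 mm thick, 28 mm wide, reaching 87 mm from the axis, with a small nose at its tip. The vertical through hole is 12 mm in diameter with a 1.5 mm chamfer.
- post_top (a point): Centre of the top of the wheel's upright handle post, opposite the pointer, 44 mm from the axis: black grip 18 mm in diameter, 35 mm high, from 54.5 to 89.5 mm above the bench, fixed to the wheel.
- stand: Fixed grey block 50 x 50 x 40 mm that holds the pin upright in a loose hole. Origin at the centre of its underside.
- pin: Loose locking pin, about 60 g, origin at the centre of its lower tip, z up: round steel shank 10 mm in diameter, 32 mm long, with a 1 mm chamfer at the tip; then a square black head 18 x 18 mm, 32 to 68 mm above the tip, sides along the pin's x and y. It starts in the stand, tip 8 mm above the bench. Fully home, its head rests on the lug, tip 12 mm above the bench.
- canister: Bystander: closed steel canister, 84 mm diameter, 150 mm high, origin at the centre of its underside.
- vial_tray: Bystander: black tray with compartments, 130 x 190 x 28 mm, origin at the centre of its underside.
- jar: Bystander: small amber glass jar, 56 mm diameter, 70 mm high, origin at the centre of its underside.
Mind the look-alikes: they are no part of the job. What is shaped like the pin but yellow is not meant.

How it is judged:
On the way:
1. the wheel is turned until its pointer stands over the index block's arc (wheel between 0 and 0.6 rad) (value of joint turn between 0 and 0.6 rad), for 0.1 s.
At the end, for the whole second after the job is handed in: The pin stands at rest, upright within 0.12 rad, through the pointer's hole (within 4 mm sideways) and home in the index hole: tip at most 16 mm above the bench (12 mm fully home). The pointer is thus at the mark (wheel between 0.01 and 0.53 rad) (value of joint turn between 0.01 and 0.53 rad and z of pin in the frame of housing below 0.016 m and horizontal distance between pin and pointer_hole below 0.004 m and angle between pin's own z axis and vertical below 0.12 rad and linear speed of pin below 0.02 m/s); the robot touches nothing.
It fails at once if the pin is forced: it presses on the stage (wheel, index block or housing) with more than 30 N (contact force between pin and housing above 30 N).
It fails at once if a bystander (canister, vial tray, jar) is moved more than 20 mm (distance of any of canister, vial_tray, jar from where it was at the start of the episode above 0.02 m).
It also fails if it takes over 72 s, if anything falls off the work surface, if the arm or the gripper's body presses on something with over 40 N, if the wrist force passes 120 N, or if a joint passes its speed limit or range.

## Working session

There is one attempt and no reset: what is moved stays moved. The work goes in short steps, Python scripts to look and compute and a shell command to move; the robot and the scene stay as the last step left them, time stands still between calls to the robot, and variables do not carry over. Pictures are saved under pics/ and viewed, and the job is handed in when it is done.

```bash
ls; mkdir -p pics
python3 - <<'E'
from workcell import readout, viewer, robot
import cv2,pickle
print(readout.state())
for n in ["scene","top","wrist"]:
    d=viewer.read_camera(n); pickle.dump(d,open(f"pics/{n}0.pkl","wb"))
    cv2.imwrite(f"pics/{n}0.png",d["frame"][:,:,::-1]); print(n,d["camera_matrix"],d["eye"],d["rotation"],[k for k in d])
E
```

```text
pics
{'clock': 0.0, 'joints': array([-1.46429100e+00,  1.81555544e-01,  1.60799184e+00,  2.97330733e-05,
        1.35380452e+00, -2.06289805e-01]), 'joint_vel': array([ 0.00156725,  0.00042691, -0.00100344, -0.00081443, -0.0006077 ,
       -0.00258641]), 'joint_torque': array([-2.87659605e-04, -4.44876945e+01, -3.51328003e+01, -2.44262246e-04,
        9.19410522e-03, -2.10902613e-05]), 'ee_pos': array([ 0.17691065, -0.54653546,  0.23038381]), 'tool_rot': array([-1.79358289,  1.56903684,  1.66079847]), 'contact_force': array([ 0.05109249, -0.86093979, -0.03835654]), 'wrist_torque': array([-0.01036691,  0.00234119,  0.01640102]), 'finger_gap': 0.0851563326311819}
scene [[419.29458191   0.         317.01443506]
 [  0.         419.29458191 203.45660947]
 [  0.           0.           1.        ]] [1.00027537 0.6306745  0.88913278] [ 0.76033702 -0.00384556  2.57819981] ['frame', 'depth', 'camera_matrix', 'eye', 'rotation']
top [[373.66776462   0.         325.67789298]
 [  0.         373.66776462 202.62209854]
 [  0.           0.           1.        ]] [ 0.40343423 -0.04360238  1.0763729 ] [ 0.15994763  0.02053097 -1.58857184] ['frame', 'depth', 'camera_matrix', 'eye', 'rotation']
wrist [[309.70691629   0.         318.29128511]
 [  0.         309.70691629 198.59062975]
 [  0.           0.           1.        ]] [ 0.24032734 -0.52618718  0.37399281] [-0.26589512  0.00197961 -1.25744788] ['frame', 'depth', 'camera_matrix', 'eye', 'rotation']
```

View pics/scene0.png

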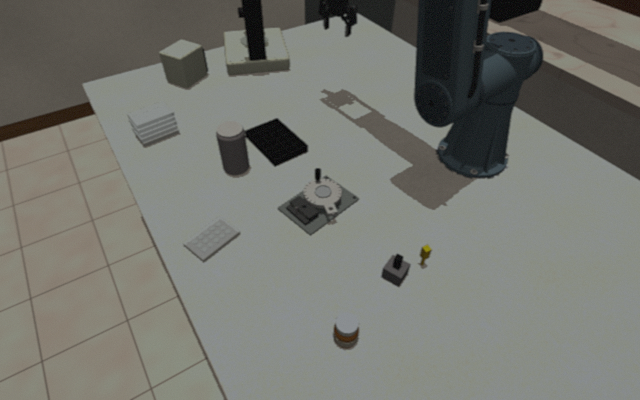

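View pics/top0.png

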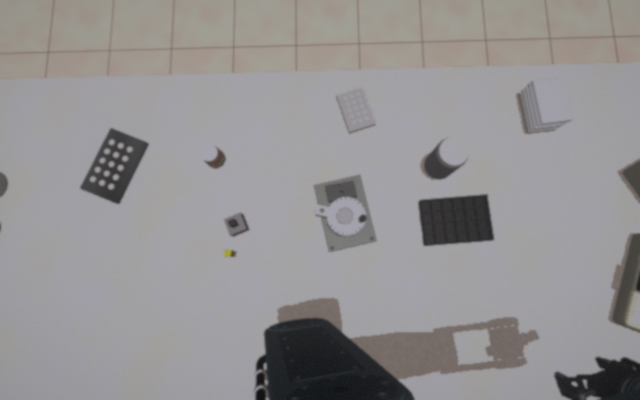

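View pics/wrist0.png

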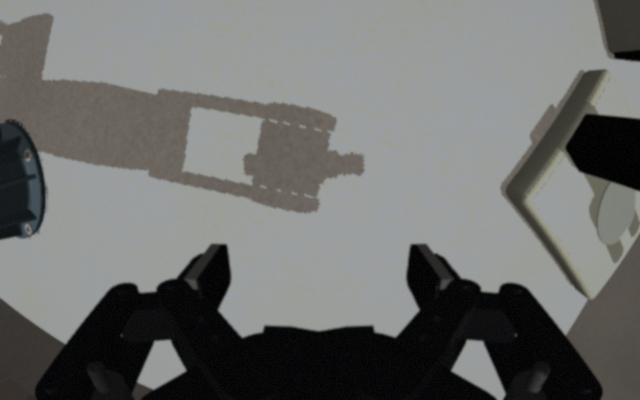

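The scene view shows the rotary stage at (320,203), with its post at (318,175). The dark pin sits in the grey stand at (397,264), and the yellow look-alike is at (425,252). In the top view the stage is at (345,214), the stand at (236,224) and the yellow pin at (230,253).

Things that could be taken for the pin:
- Dark head in the grey stand: scene (397,262), top (235,222). This is my choice.
- Yellow pin: scene (425,252). Rejected by its colour.
- Black post on the wheel: scene (318,175). This is the handle.

I'll check the choice in close crops.

```bash
cat > h.py <<'E'
import numpy as np,cv2,pickle
from scipy.spatial.transform import Rotation as R
def cam(d): return np.array(d["eye"]),R.from_euler('xyz',d["rotation"]).as_matrix(),np.array(d["camera_matrix"])
def proj(d,P,fish=False):
    e,M,K=cam(d); p=(np.atleast_2d(P)-e)@M; x,y,z=p[:,0],-p[:,1],-p[:,2]
    if fish:
        r=np.hypot(x,y); t=np.arctan2(r,z); s=t/np.maximum(r,1e-9)
    else: s=1/z
    return np.c_[K[0,0]*x*s+K[0,2],K[1,1]*y*s+K[1,2]]
def ray(d,uv,fish=False):
    e,M,K=cam(d); uv=np.atleast_2d(uv).astype(float); a=(uv[:,0]-K[0,2])/K[0,0]; b=(uv[:,1]-K[1,2])/K[1,1]
    if fish:
        t=np.hypot(a,b); s=np.sin(t)/np.maximum(t,1e-9); v=np.c_[a*s,-b*s,-np.cos(t)]
    else: v=np.c_[a,-b,-np.ones(len(a))]
    return e,v@M.T
def onplane(d,uv,z,fish=False):
    e,v=ray(d,uv,fish); t=(z-e[2])/v[:,2]; return e+v*t[:,None]
def pts(d):
    "world point image from depth, pinhole"
    e,M,K=cam(d); D=d["depth"]; v,u=np.mgrid[:D.shape[0],:D.shape[1]]
    p=np.stack([(u-K[0,2])/K[0,0]*D,-(v-K[1,2])/K[1,1]*D,-D],-1); return p@M.T+e
def crop(d,x0,y0,x1,y1,k,f):
    cv2.imwrite(f,cv2.resize(d["frame"][y0:y1,x0:x1,::-1],None,fx=k,fy=k,interpolation=cv2.INTER_CUBIC))
E
python3 - <<'E'
from h import *
s=pickle.load(open("pics/scene0.pkl","rb"));t=pickle.load(open("pics/top0.pkl","rb"))
crop(s,270,160,370,240,8,"pics/c1.png");crop(t,305,165,385,255,6,"pics/c2.png");crop(s,370,235,445,295,8,"pics/c3.png");crop(t,210,200,260,270,8,"pics/c4.png")
P=pts(t)
for uv in [(345,214),(362,218),(236,224),(230,253),(320,211),(450,150)]: print(uv,P[uv[1],uv[0]], onplane(t,uv,0.044))
P=pts(s)
for uv in [(322,192),(318,172),(398,259),(397,266)]: print(uv,P[uv[1],uv[0]])
E
```

```text
(345, 214) [ 0.53681336 -0.07846716  0.04676408] [[ 0.53717143 -0.07856076  0.044     ]]
(362, 218) [ 0.51945513 -0.12165098  0.09126981] [[ 0.52502235 -0.12539611  0.044     ]]
(236, 224) [0.51297336 0.22008125 0.06540133] [[0.5152922  0.22566319 0.044     ]]
(230, 253) [0.4346117  0.23344619 0.07003806] [[0.43541839 0.24061459 0.044     ]]
(320, 211) [ 0.55252941 -0.00778546  0.00446346] [[ 0.54703015 -0.00910654  0.044     ]]
(450, 150) [ 0.68281248 -0.34722164  0.14911208] [[ 0.71448214 -0.3816392   0.044     ]]
(322, 192) [ 0.53187469 -0.0780727   0.04365491]
(318, 172) [ 0.52127823 -0.11657115  0.08588909]
(398, 259) [0.51870437 0.23495928 0.07595696]
(397, 266) [0.51901963 0.23729081 0.05034613]
```

View pics/c1.png

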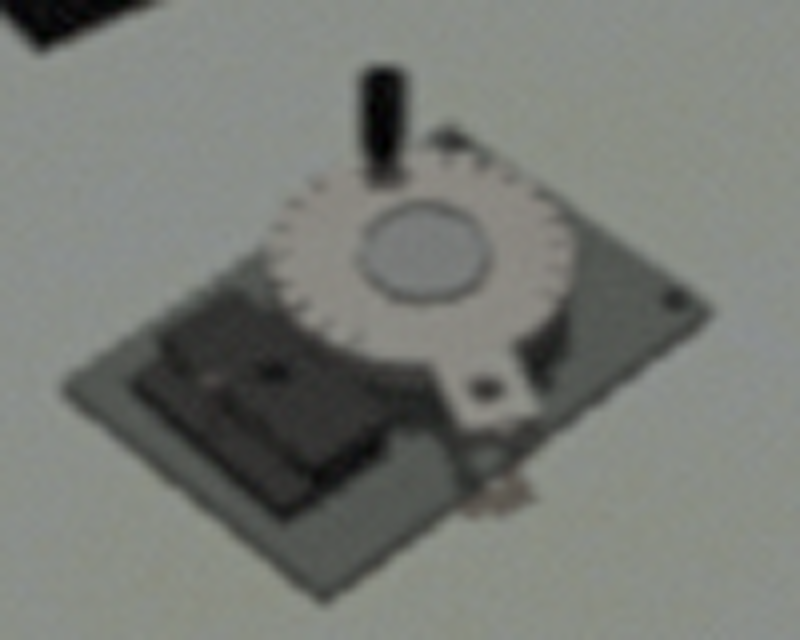

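View pics/c2.png

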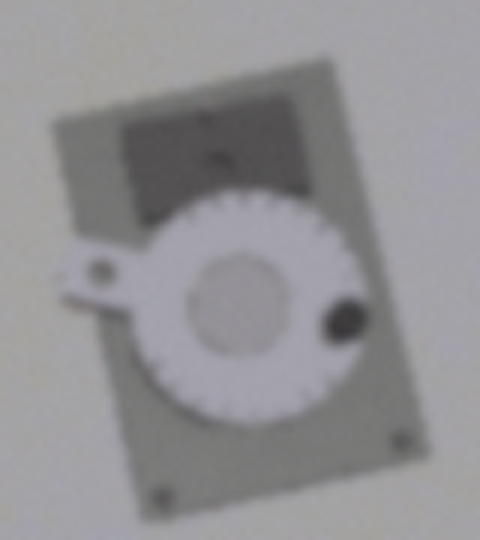

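View pics/c3.png

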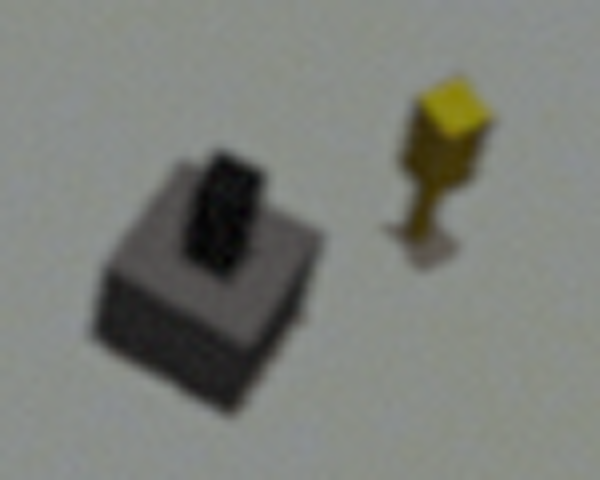

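View pics/c4.png

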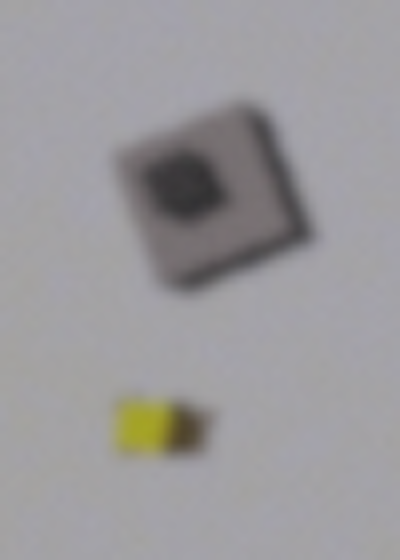

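The crops confirm the choice: a black square head in a grey stand, with a yellow pin standing free beside it. The block's hole shows at crop c1 (275,372) and c2 (220,158), and the lug hole at c1 (487,388) and c2 (102,270). Next I'll compute positions.

Run:
```python
from h import *
s=pickle.load(open("pics/scene0.pkl","rb"));t=pickle.load(open("pics/top0.pkl","rb"))
def S(u,v): return (270+(u+.5)/8-.5,160+(v+.5)/8-.5)
def T(u,v): return (305+(u+.5)/6-.5,165+(v+.5)/6-.5)
o={}
for n,z,a,b in [("dish",.052,(425,253),(238,303)),("hole",.030,(275,372),(220,158)),("lughole",.044,(487,388),(102,270)),("post",.0895,(383,75),(346,320)),("fin",.046,(210,376),(206,115))]:
    A=onplane(s,S(*a),z)[0];B=onplane(t,T(*b),z)[0]; o[n]=(A[:2],B[:2]); print(n,A.round(4),B.round(4))
for k in (0,1):
    ax=o["dish"][k]
    for n in o:
        d=o[n][k]-ax; print(k,n,np.hypot(*d).round(4),np.degrees(np.arctan2(d[1],d[0])).round(2))
# pin & stand
def S3(u,v): return (370+(u+.5)/8-.5,235+(v+.5)/8-.5)
def T4(u,v): return (210+(u+.5)/8-.5,200+(v+.5)/8-.5)
print("pin top",onplane(s,S3(239,163),.076),onplane(t,T4(186,186),.076))
for d,n in((s,"s"),(t,"t")):
    P=pts(d); m=(abs(P[...,0]-.515)<.06)&(abs(P[...,1]-.23)<.05)&(P[...,2]>.068)
    print(n,m.sum(),P[m].mean(0) if m.any() else None)
    m=(abs(P[...,0]-.515)<.06)&(abs(P[...,1]-.23)<.05)&(abs(P[...,2]-.04)<.006); print(P[m].mean(0),m.sum())
    m=(np.hypot(P[...,0]-.53,P[...,1]+.08)<.07)&(P[...,2]>.075); print('post',P[m].mean(0),m.sum())
```

```text
dish [ 0.5331 -0.0728  0.052 ] [ 0.5332 -0.0761  0.052 ]
hole [ 0.5976 -0.0694  0.03  ] [ 0.6055 -0.0701  0.03  ]
lughole [ 0.5463 -0.0127  0.044 ] [ 0.5509 -0.0136  0.044 ]
post [ 0.5178 -0.125   0.0895] [ 0.5199 -0.1225  0.0895]
fin [ 0.6251 -0.0666  0.046 ] [ 0.6231 -0.0636  0.046 ]
0 dish 0.0 0.0
0 hole 0.0646 3.03
0 lughole 0.0615 77.61
0 post 0.0544 -106.27
0 fin 0.0922 3.85
1 dish 0.0 0.0
1 hole 0.0726 4.79
1 lughole 0.065 74.15
1 post 0.0482 -106.01
1 fin 0.0908 7.93
pin top [[0.50808032 0.22756351 0.076     ]] [[0.51522051 0.2260414  0.076     ]]
s 62 [0.51520498 0.2334608  0.07537204]
[0.51763912 0.23594829 0.04030405] 302
post [ 0.52043724 -0.12056238  0.08568456] 40
t 49 [0.51701715 0.23012591 0.07595608]
[0.51610112 0.22879724 0.04015457] 261
post [ 0.52153939 -0.12257429  0.08938012] 37
```

```bash
cat >> h.py <<'E'
def tool(st): 
    M=R.from_euler('xyz',st["tool_rot"]).as_matrix(); return st["ee_pos"],M
def show():
    from workcell import readout
    st=readout.state();p,M=tool(st)
    print("t",round(st["clock"],2),"p",(p*1000).round(1),"x",M[:,0].round(3),"y yaw",np.degrees(np.arctan2(M[1,1],M[0,1])).round(2),"F",st["contact_force"].round(2),"gap",round(st["finger_gap"]*1000,1),"q",st["joints"].round(3)); return st
E
python3 -c "
from h import *
show()"
```

```text
t 0.15 p [ 176.9 -546.7  230.6] x [-0.     0.001 -1.   ] y yaw -72.08 F [ 0.16 -0.74 -0.04] gap 85.1 q [-1.464  0.181  1.608  0.     1.354 -0.206]
```

```bash
python3 -m jog '[1,29,36,-5,0,0,0.082, 1,58,71,-10,0,0,0.165, 1,86,107,-15,0,0,0.247, 1,115,142,-20,0,0,0.33, 1,143,178,-25,0,0,0.41, 1,172,213,-30,0,0,0.494, 1,200,249,-35,0,0,0.576, 1,229,284,-40,0,0,0.66, 1,258,320,-45,0,0,0.74, 1,287,355,-50,0,0,0.823, 1,315,391,-55,0,0,0.905, 1,344,426,-60,0,0,0.988]'; python3 -c "
from h import *
show()"
```

```text
clock: 1.15
ee_pos: [0.4899, -0.1583, 0.1766]
tool_rot: [0.38, 1.571, -1.457]
contact_force: [0.8, -1.4, 0.1]
finger_gap: 0.0854
t 1.15 p [ 489.9 -158.3  176.6] x [ 0. -0. -1.] y yaw -15.24 F [ 0.78 -1.42  0.11] gap 85.4 q [-0.543  0.104  1.81  -0.     1.227 -0.277]
```

```bash
python3 -m jog '[1,0,0,0,0,0,0, 1,0,0,0,0,0,0]'
python3 - <<'E'
from h import *
from workcell import viewer
show()
d=viewer.read_camera("wrist"); pickle.dump(d,open("pics/w1.pkl","wb")); cv2.imwrite("pics/w1.png",d["frame"][:,:,::-1])
E
```

```text
clock: 1.32
ee_pos: [0.4896, -0.158, 0.1762]
tool_rot: [-1.77, 1.569, 2.677]
contact_force: [0.2, -1.0, -0.2]
finger_gap: 0.0852
t 1.32 p [ 489.6 -158.   176.2] x [-0.001  0.001 -1.   ] y yaw -15.21 F [ 0.16 -1.02 -0.19] gap 85.2 q [-0.543  0.105  1.81  -0.     1.228 -0.278]
```

View pics/w1.png

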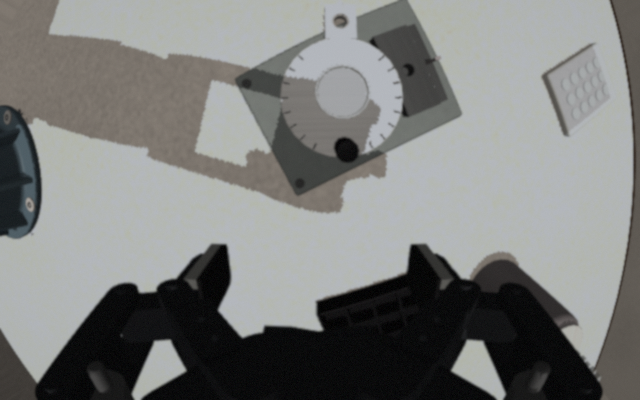

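The wrist view shows the post at (346,149), the dish at (341,92), the lug hole at (340,20), the index hole at (409,70) and the fin at (432,61).

Run:
```python
from h import *
d=pickle.load(open("pics/w1.pkl","rb"))
print(d["eye"],d["rotation"])
crop(d,270,0,470,150,4,"pics/w1c.png")
P={n:onplane(d,uv,z,True)[0] for n,uv,z in [("dish",(342,92),.052),("hole",(409,70),.03),("fin",(432,61),.046),("lug",(340,20),.044),("post",(346,149),.0895)]}
for n in P:
    v=P[n]-P["dish"]; print(n,P[n].round(4),np.hypot(v[0],v[1]).round(4),np.degrees(np.arctan2(v[1],v[0])).round(2))
```

```text
[ 0.50762478 -0.09401913  0.31969564] [-0.26493781  0.00273685 -0.26486346]
dish [ 0.532  -0.0784  0.052 ] 0.0 0.0
hole [ 0.602  -0.0706  0.03  ] 0.0704 6.43
fin [ 0.621  -0.0675  0.046 ] 0.0897 7.0
lug [ 0.5488 -0.0129  0.044 ] 0.0677 75.66
post [ 0.5207 -0.1225  0.0895] 0.0455 -104.44
```

View pics/w1c.png

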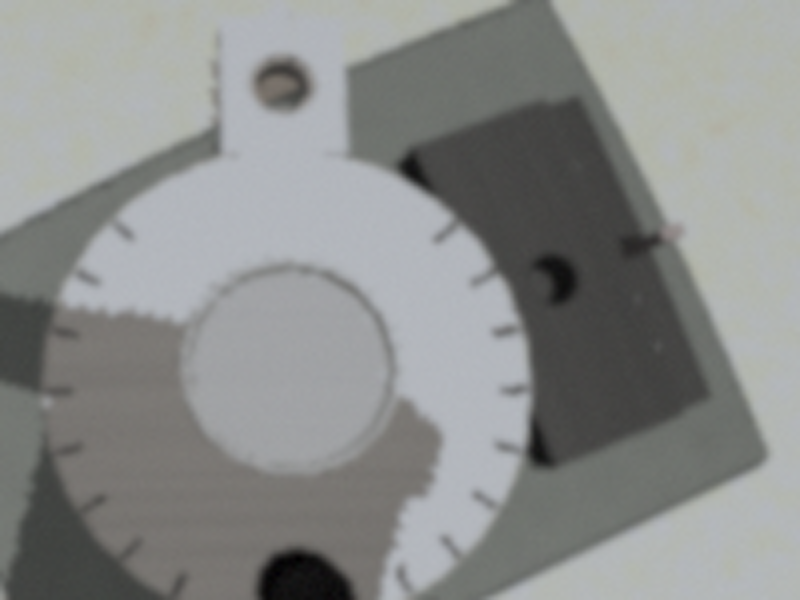

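```bash
python3 -m jog '[0.6,16,18,0,0,0,0, 0.6,31,36,-10,0,0,0, 0.6,31,36,-45,0,0,0, 0.5,31,36,-80,0,0,0, 0.4,31,36,-108,0,0,0, 0.28,31,36,-108,0,0,0, 0.28,31,36,-108,0,0,0, 0.28,31,36,-108,0,0,0]'
python3 - <<'E'
from h import *
from workcell import viewer
show()
d=viewer.read_camera("wrist"); pickle.dump(d,open("pics/w2.pkl","wb")); cv2.imwrite("pics/w2.png",d["frame"][:,:,::-1])
E
```

```text
clock: 2.03
ee_pos: [0.5207, -0.1259, 0.0705]
tool_rot: [1.33, 1.569, -0.513]
contact_force: [0.3, -0.3, 0.1]
finger_gap: 0.0238
t 2.03 p [ 520.7 -125.9   70.5] x [ 0.002 -0.001 -1.   ] y yaw -15.59 F [ 0.26 -0.26  0.12] gap 23.8 q [-0.459  0.299  1.825 -0.     1.016 -0.187]
```

View pics/w2.png

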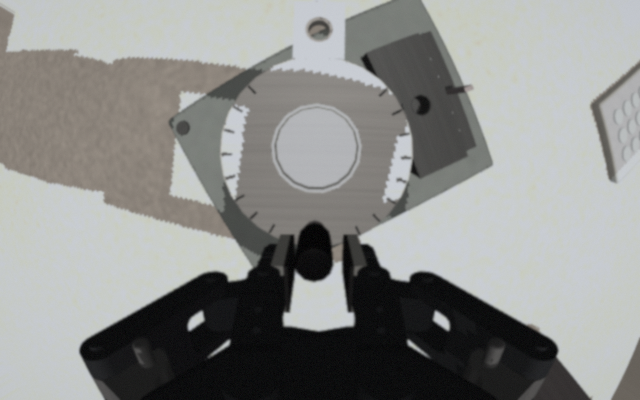

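The post at (315,255) sits between the pads. I'll re-measure from this closer view.

Run:
```python
from h import *
d=pickle.load(open("pics/w2.pkl","rb"))
crop(d,390,60,490,130,8,"pics/w2c.png")
P={n:onplane(d,uv,z,True)[0] for n,uv,z in [("dish",(317,147.5),.052),("wheel",(317,152),.044),("hole",(422,104),.03),("fin",(466,87),.046),("lug",(319,29),.044),("post",(314.5,264),.0895)]}
for n in P:
    v=P[n]-P["dish"]; print(n,P[n].round(4),np.hypot(v[0],v[1]).round(4),np.degrees(np.arctan2(v[1],v[0])).round(2))
```

```text
dish [ 0.5338 -0.0774  0.052 ] 0.0 0.0
wheel [ 0.5328 -0.0806  0.044 ] 0.0033 -106.1
hole [ 0.602  -0.0696  0.03  ] 0.0687 6.54
fin [ 0.6264 -0.0645  0.046 ] 0.0935 7.93
lug [ 0.5524 -0.0145  0.044 ] 0.0656 73.52
post [ 0.5199 -0.1233  0.0895] 0.048 -106.8
```

View pics/w2c.png

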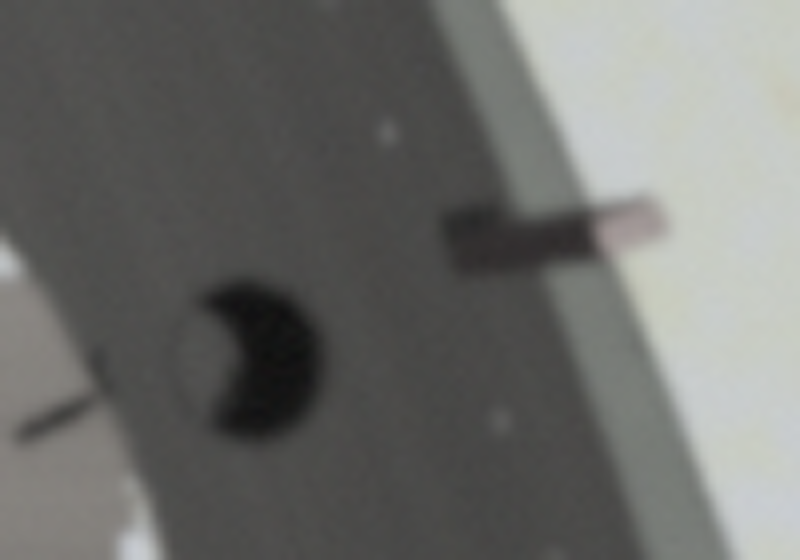

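Run:
```python
import numpy as np
for k in range(1,13):
    th=6*k; a=np.radians(-104.4-th); print(round(533+46*np.cos(a)-520.7), round(-78+46*np.sin(a)+125.9), round(-np.radians(th),3))
```

```text
-4 5 -0.105
-8 7 -0.209
-12 9 -0.314
-16 12 -0.419
-20 15 -0.524
-23 19 -0.628
-26 22 -0.733
-28 27 -0.838
-30 31 -0.942
-32 36 -1.047
-33 40 -1.152
-34 45 -1.257
```

```bash
python3 -m jog '[0.28,-4,5,0,0,0,-0.105, 0.28,-8,7,0,0,0,-0.209, 0.28,-12,9,0,0,0,-0.314, 0.28,-16,12,0,0,0,-0.419, 0.28,-20,15,0,0,0,-0.524, 0.28,-23,19,0,0,0,-0.628, 0.28,-26,22,0,0,0,-0.733, 0.28,-28,27,0,0,0,-0.838, 0.28,-30,31,0,0,0,-0.942, 0.28,-32,36,0,0,0,-1.047, 0.28,-33,40,0,0,0,-1.152, 0.28,-33,40,0,0,0,-1.152]'
python3 - <<'E'
from h import *
from workcell import viewer
show()
d=viewer.read_camera("wrist"); pickle.dump(d,open("pics/w3.pkl","wb")); cv2.imwrite("pics/w3.png",d["frame"][:,:,::-1])
d=viewer.read_camera("scene"); pickle.dump(d,open("pics/s3.pkl","wb")); crop(d,270,140,370,240,6,"pics/s3.png")
E
```

```text
clock: 3.08
ee_pos: [0.489, -0.0853, 0.0716]
tool_rot: [2.548, 1.565, -0.449]
contact_force: [1.0, -0.9, 0.9]
finger_gap: 0.024
t 3.08 p [489.  -85.3  71.6] x [ 0.005 -0.002 -1.   ] y yaw -81.69 F [ 1.03 -0.85  0.88] gap 24.0 q [-0.412  0.217  1.926 -0.     0.992  1.014]
```

View pics/w3.png

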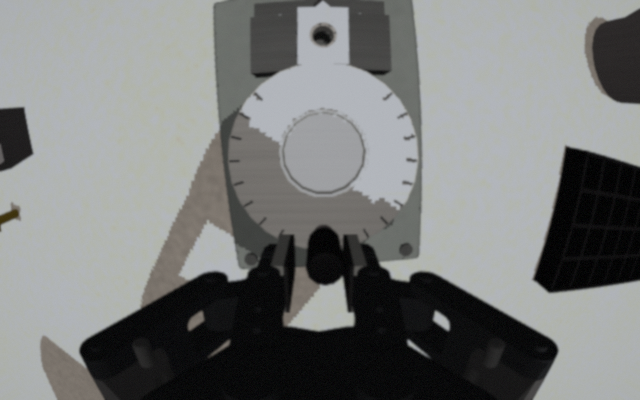

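View pics/s3.png

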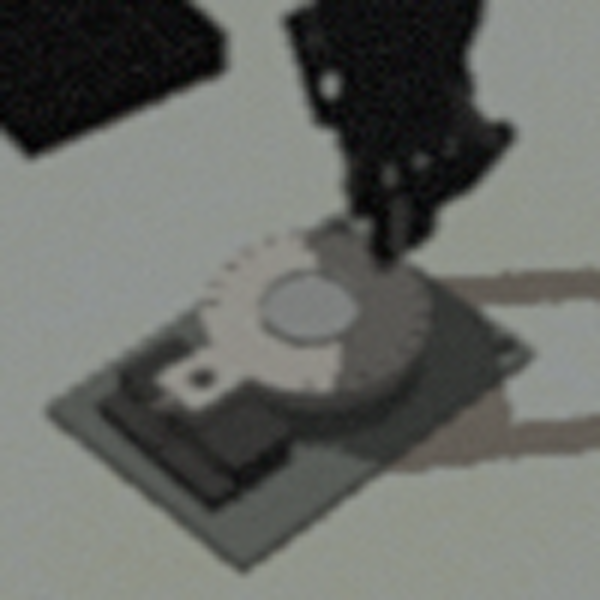

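Run:
```python
from h import *
d=pickle.load(open("pics/w3.pkl","rb"))
crop(d,235,0,405,110,4.6,"pics/w3c.png")
P={n:onplane(d,uv,z,True)[0] for n,uv,z in [("dish",(323.5,152.5),.052),("lug",(322.5,36),.044),("post",(323.5,264),.0895),("nose",(322,4),.044)]}
for n in P:
    v=P[n]-P["dish"]; print(n,P[n].round(4),np.hypot(v[0],v[1]).round(4),np.degrees(np.arctan2(v[1],v[0])).round(2))
```

```text
dish [ 0.5364 -0.081   0.052 ] 0.0 0.0
lug [ 0.6004 -0.0711  0.044 ] 0.0647 8.72
post [ 0.4909 -0.0871  0.0895] 0.0459 -172.29
nose [ 0.6197 -0.0681  0.044 ] 0.0843 8.8
```

View pics/w3c.png

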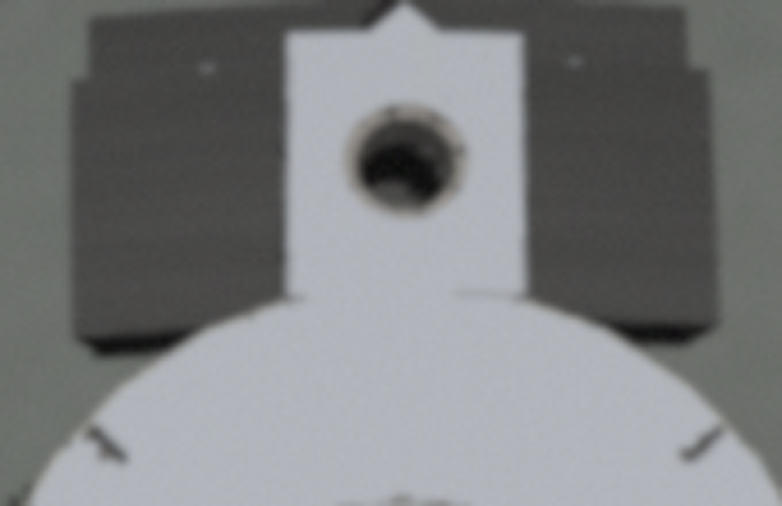

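Run:
```python
from h import *
d=pickle.load(open("pics/w3.pkl","rb"))
c=lambda u,v:(235+(u+.5)/4.6-.5,(v+.5)/4.6-.5)
p=lambda u,v,z:onplane(d,c(u,v),z,True)[0]
ax=p(407,703,.052)
for z,pairs in ((.03,[((72,120),(710,120)),((74,200),(712,200)),((76,300),(716,300))]),(.044,[((286,60),(524,60)),((286,160),(525,160)),((288,270),(525,270))])):
  for a,b in pairs:
    A,B=p(*a,z),p(*b,z); m=(A+B)/2; L=B-A
    v=m-ax
    print(z,m[:2].round(4),np.linalg.norm(L).round(4),"normal ang",np.degrees(np.arctan2(L[0],-L[1])).round(2),"ang from axis",np.degrees(np.arctan2(v[1],v[0])).round(2))
print(ax)
# wheel centre from ticks/edges & top view
print(p(405,160,.044))
t=pickle.load(open("pics/s3.pkl","rb"))
```

```text
0.03 [ 0.6123 -0.068 ] 0.0838 normal ang 8.49 ang from axis 9.55
0.03 [ 0.601  -0.0699] 0.0833 normal ang 8.5 ang from axis 9.53
0.03 [ 0.5874 -0.0723] 0.0833 normal ang 8.5 ang from axis 9.4
0.044 [ 0.6147 -0.0692] 0.0286 normal ang 8.74 ang from axis 8.4
0.044 [ 0.6015 -0.0711] 0.0285 normal ang 8.69 ang from axis 8.38
0.044 [ 0.5877 -0.0733] 0.0281 normal ang 8.64 ang from axis 8.28
[ 0.53637415 -0.08073718  0.052     ]
[ 0.60131544 -0.07108719  0.044     ]
```

The pointer and the block agree to about 0.2° in the wrist view: lug edges at crop columns 286 and 525, block edges at 74 and 712, and the lug hole showing dark. Next I'll let go and hover over the stand.

```bash
python3 -m jog '[0.5,0,0,0,0,0,0, 0.6,0,0,10,0,0,0, 0.6,0,0,45,0,0,0, 0.8,0,0,80,0,0,0, 0.8,0,30,105,0,0,0, 0.8,2,65,105,0,0,0, 0.8,4,100,105,0,0,0, 0.8,6,135,105,0,0,0, 0.8,8,170,105,0,0,0, 0.8,10,205,105,0,0,0, 0.8,12,240,105,0,0,0, 0.8,14,275,105,0,0,0]'; python3 -m jog '[0.8,0,35,0,0,0,0, 0.8,0,35,0,0,0,0,0.8,0,35,0,0,0,0]'
python3 - <<'E'
from h import *
from workcell import viewer
show()
d=viewer.read_camera("wrist"); pickle.dump(d,open("pics/w4.pkl","wb")); cv2.imwrite("pics/w4.png",d["frame"][:,:,::-1])
E
```

```text
clock: 4.18
ee_pos: [0.5008, 0.1924, 0.1747]
tool_rot: [-2.143, 1.571, 1.149]
contact_force: [-0.1, -0.9, 0.5]
finger_gap: 0.0682
clock: 4.43
ee_pos: [0.5005, 0.2274, 0.1743]
tool_rot: [-0.034, 1.57, -3.022]
contact_force: [-0.6, -0.6, -0.8]
finger_gap: 0.0686
t 4.43 p [500.5 227.4 174.3] x [-0. -0. -1.] y yaw -81.2 F [-0.63 -0.61 -0.82] gap 68.6 q [0.21  0.183 1.725 0.    1.234 1.628]
```

View pics/w4.png

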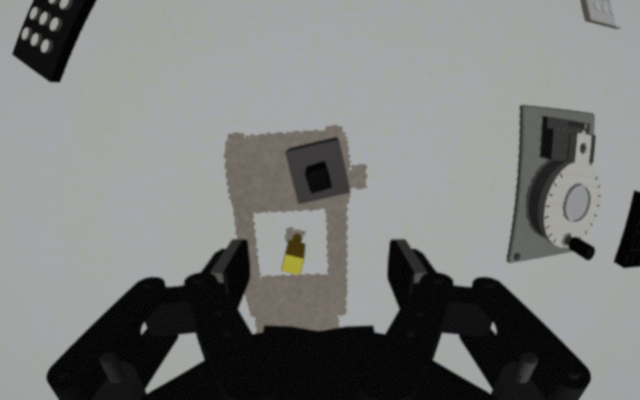

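The pin head is at (318,178) in the stand, with the yellow pin at (294,260) between it and the gripper. I'll zoom in for the head's yaw.

Run:
```python
from h import *
d=pickle.load(open("pics/w4.pkl","rb"))
crop(d,275,130,365,210,8,"pics/w4c.png")
g=d["frame"].astype(int).sum(2); 
roi=g[150:200,300:340]; print(roi.min(),np.percentile(roi,[5,20,50]))
m=np.zeros(g.shape,np.uint8); m[155:200,300:335]=(g[155:200,300:335]<95)
c=max(cv2.findContours(m,cv2.RETR_EXTERNAL,cv2.CHAIN_APPROX_NONE)[0],key=cv2.contourArea); print(cv2.minAreaRect(c),cv2.contourArea(c))
```

```text
2 [ 24.  41. 174.]
((317.5000305175781, 177.0), (26.87936019897461, 22.45216941833496), 71.56504821777344) 539.5
```

View pics/w4c.png

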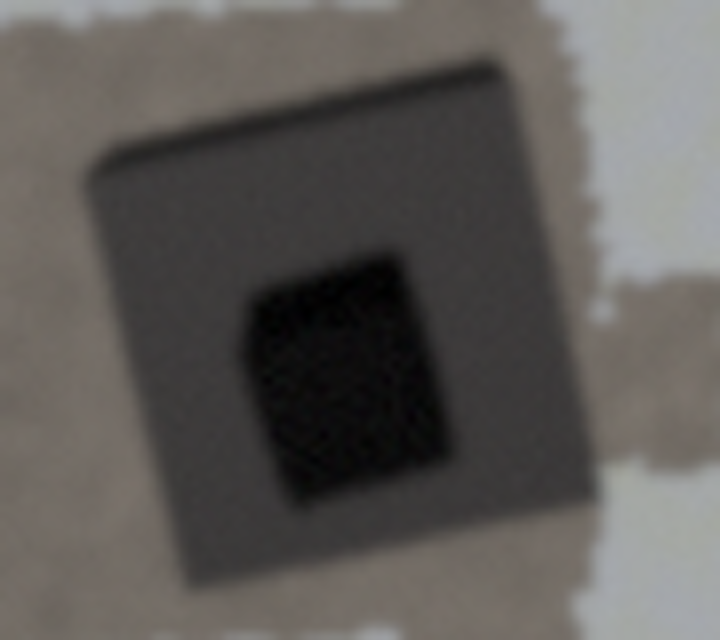

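Run:
```python
from h import *
d=pickle.load(open("pics/w4.pkl","rb"))
c=lambda u,v:(275+(u+.5)/8-.5,130+(v+.5)/8-.5)
p=lambda u,v,z=.076:onplane(d,c(u,v),z,True)[0]
A,B,C=p(299,508),p(455,462),p(248,352)
a=lambda v:(np.linalg.norm(v).round(4),np.degrees(np.arctan2(v[1],v[0])).round(2))
print(a(B-A),a(C-A),(B+C)/2)
# stand top corners z=.04
q=[p(*x,.04) for x in[(190,588),(597,500),(503,82),(92,178)]]
print(np.mean(q,0),[a(q[(i+1)%4]-q[i]) for i in range(4)])
```

```text
(np.float64(0.0164), np.float64(-64.26)) (np.float64(0.0167), np.float64(26.16)) [0.51597867 0.22978183 0.076     ]
[0.51610885 0.23053055 0.04      ] [(np.float64(0.0485), np.float64(-68.53)), (np.float64(0.0496), np.float64(22.25)), (np.float64(0.0475), np.float64(111.95)), (np.float64(0.0492), np.float64(-158.96))]
```

```bash
python3 -m jog '[0.7,8,1,-5,0,0,0.12, 0.7,15,2,-20,0,0,0.24, 0.6,15.5,2.4,-50,0,0,0.3, 0.5,15.5,2.4,-80,0,0,0.3, 0.5,15.5,2.4,-105,0,0,0.3, 0.45,15.5,2.4,-120,0,0,0.3, 0.4,15.5,2.4,-127,0,0,0.3, 0.35,15.5,2.4,-127,0,0,0.3]'
python3 - <<'E'
from h import *
from workcell import viewer
show()
d=viewer.read_camera("wrist"); pickle.dump(d,open("pics/w5.pkl","wb")); cv2.imwrite("pics/w5.png",d["frame"][:,:,::-1])
E
```

```text
clock: 5.15
ee_pos: [0.5155, 0.2265, 0.0453]
tool_rot: [-0.198, 1.567, -2.892]
contact_force: [0.0, 0.5, -0.6]
finger_gap: 0.0299
t 5.15 p [515.5 226.5  45.3] x [-0.004 -0.001 -1.   ] y yaw -64.37 F [ 0.01  0.47 -0.64] gap 29.9 q [ 0.203  0.395  1.757 -0.     0.994  1.327]
```

View pics/w5.png

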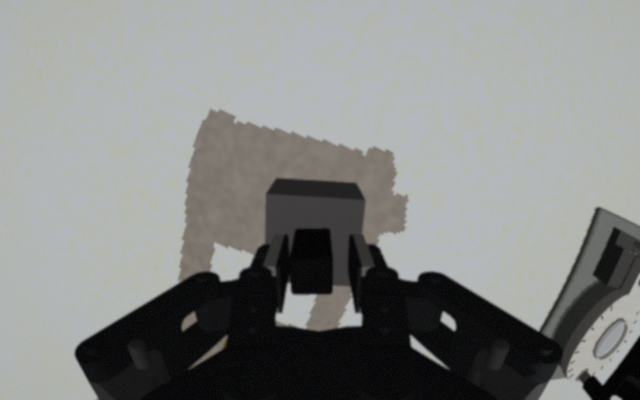

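```bash
python3 -m jog '[0.35,-1,1.5,1.5,0,0,0, 0.35,-1,1.5,1.5,0,0,0]'
python3 - <<'E'
from h import *
from workcell import viewer
show()
d=viewer.read_camera("wrist"); pickle.dump(d,open("pics/w6.pkl","wb")); crop(d,250,170,380,310,4,"pics/w6.png")
E
```

```text
clock: 5.37
ee_pos: [0.5169, 0.2298, 0.0503]
tool_rot: [2.936, 1.568, 0.243]
contact_force: [-0.4, 0.5, 0.6]
finger_gap: 0.0298
t 5.37 p [516.9 229.8  50.3] x [ 0.003  0.001 -1.   ] y yaw -64.3 F [-0.39  0.5   0.62] gap 29.8 q [0.208 0.387 1.754 0.    0.997 1.331]
```

View pics/w6.png

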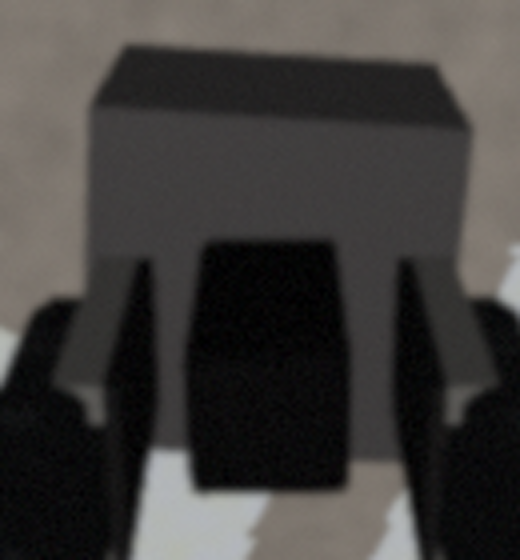

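The head is centred and square between the pads at crop (265,370). I'll close on it.

```bash
python3 -m jog '[0.3,0,0,-1,0,0,0, 0.2,0,0,-1,0,0,0, 0.1,0,0,-1,0,0,0, 0,0,0,-1,0,0,0, 0,0,0,-1,0,0,0, 0,0,0,-1,0,0,0, 0,0,0,-1,0,0,0]'; python3 -c "
from h import *
show()"
```

```text
clock: 6.0
ee_pos: [0.5161, 0.2298, 0.0483]
tool_rot: [2.862, 1.57, 0.17]
contact_force: [-2.1, -0.4, 5.9]
finger_gap: 0.0168
t 6.0 p [516.1 229.8  48.3] x [ 0.001  0.    -1.   ] y yaw -64.27 F [-2.05 -0.38  5.94] gap 16.8 q [ 0.209  0.39   1.755 -0.     0.995  1.331]
```

```bash
python3 -m jog '[0,0,0,15,0,0,0, 0,0,0,40,0,0,0, 0,0,0,70,0,0,0, 0,5,-20,72,0,0,-0.05, 0,15,-52,72,0,0,-0.1, 0,25,-86,72,0,0,-0.15, 0,35,-120,72,0,0,-0.2, 0,45,-155,72,0,0,-0.25, 0,55,-190,72,0,0,-0.3, 0,65,-225,72,0,0,-0.3, 0,75,-260,72,0,0,-0.3, 0,82,-285,72,0,0,-0.3]'; python3 -m jog '[0,3,-8,0,0,0,0, 0,3,-16,0,0,0,0, 0,3,-16,0,0,0,0, 0,3,-16,0,0,0,0]'
python3 - <<'E'
from h import *
from workcell import viewer
show()
d=viewer.read_camera("wrist"); pickle.dump(d,open("pics/w7.pkl","wb")); cv2.imwrite("pics/w7.png",d["frame"][:,:,::-1])
E
```

```text
clock: 7.0
ee_pos: [0.5981, -0.0585, 0.1193]
tool_rot: [1.85, 1.57, -1.144]
contact_force: [0.1, -0.4, 0.2]
finger_gap: 0.0169
clock: 7.33
ee_pos: [0.6, -0.0705, 0.1189]
tool_rot: [-0.771, 1.57, 2.52]
contact_force: [-0.4, 0.4, -0.8]
finger_gap: 0.017
t 7.33 p [600.  -70.5 118.9] x [-0.001  0.001 -1.   ] y yaw -81.46 F [-0.4   0.43 -0.79] gap 17.0 q [-0.313  0.364  1.62   0.     1.159  1.108]
```

View pics/w7.png

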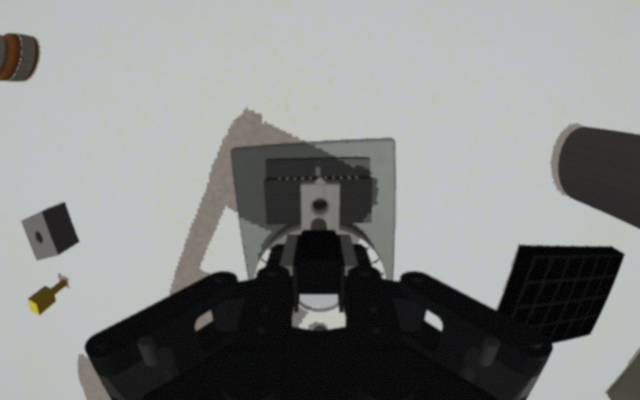

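The pin is held, its head at (319,262) and the shank tip at about (319,226). The lug hole is at (320,205) and the fin at (318,172). I'll zoom in.

Run:
```python
from h import *
d=pickle.load(open("pics/w7.pkl","rb"))
crop(d,255,150,385,245,6,"pics/w7c.png")
print(proj(d,[[.6,-.0705,.08]],True))
```

```text
[[318.64951204 224.51640822]]
```

View pics/w7c.png

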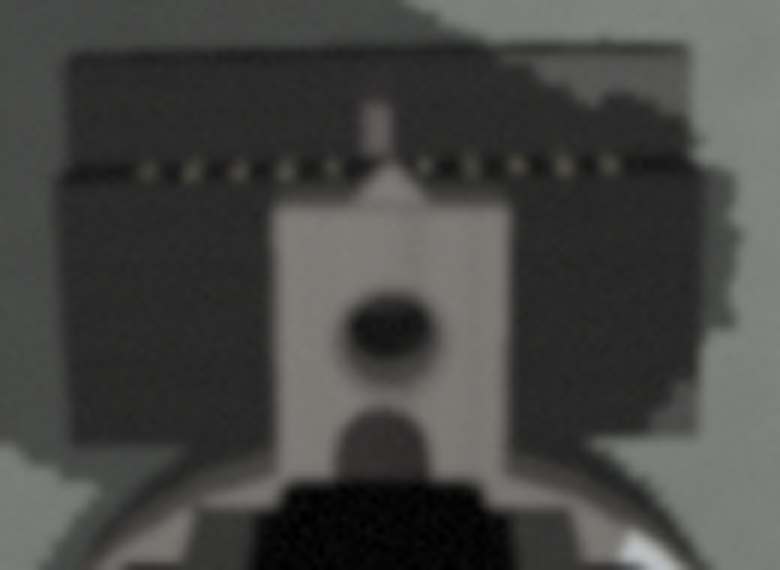

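Run:
```python
from h import *
d=pickle.load(open("pics/w7.pkl","rb"))
c=lambda u,v:(255+(u+.5)/6-.5,150+(v+.5)/6-.5)
p=lambda u,v,z:onplane(d,c(u,v),z,True)[0].round(4)
print("lughole chamfer centre",p(388,340,.044),"ring L/R",p(335,340,.044),p(440,340,.044),"top/bot",p(388,290,.044),p(388,390,.044))
print("inner dark",p(388,330,.032))
print("tip far edge",p(383,408,.079), "sides at head level", p(338,450,.079),p(430,450,.079))
print("fin",p(376,125,.046),"nose",p(390,165,.044))
print("lug mid",(p(274,300,.044)+p(510,300,.044))/2,(p(278,230,.044)+p(510,230,.044))/2)
print("block mid",(p(60,300,.03)+p(700,300,.03))/2)
print("dish?")
```

```text
lughole chamfer centre [ 0.6012 -0.0708  0.044 ] ring L/R [ 0.6002 -0.0643  0.044 ] [ 0.6021 -0.0771  0.044 ] top/bot [ 0.6075 -0.0698  0.044 ] [ 0.5948 -0.0717  0.044 ]
inner dark [ 0.599  -0.0711  0.032 ]
tip far edge [ 0.6042 -0.0697  0.079 ] sides at head level [ 0.5989 -0.0657  0.079 ] [ 0.6003 -0.0753  0.079 ]
fin [ 0.6278 -0.0653  0.046 ] nose [ 0.6229 -0.0677  0.044 ]
lug mid [ 0.6063  -0.07045  0.044  ] [ 0.615  -0.0694  0.044 ]
block mid [ 0.60225 -0.06955  0.03   ]
dish?
```

```bash
python3 -m jog '[0,1.3,-0.4,-10,0,0,0, 0,1.3,-0.4,-25,0,0,0, 0,1.3,-0.4,-31,0,0,0, 0,1.3,-0.4,-31,0,0,0, 0,1.3,-0.4,-31,0,0,0]'
python3 - <<'E'
from h import *
from workcell import viewer
show()
d=viewer.read_camera("wrist"); pickle.dump(d,open("pics/w8.pkl","wb")); crop(d,255,120,385,245,5,"pics/w8c.png")
d=viewer.read_camera("scene"); pickle.dump(d,open("pics/s8.pkl","wb")); crop(d,270,140,370,240,6,"pics/s8.png")
E
```

```text
clock: 7.8
ee_pos: [0.6014, -0.071, 0.0876]
tool_rot: [-0.505, 1.569, 2.786]
contact_force: [0.5, -1.0, 0.7]
finger_gap: 0.0171
t 7.8 p [601.4 -71.   87.6] x [-0.001  0.001 -1.   ] y yaw -81.42 F [ 0.54 -0.98  0.65] gap 17.1 q [-0.313  0.409  1.631  0.     1.103  1.108]
```

View pics/w8c.png

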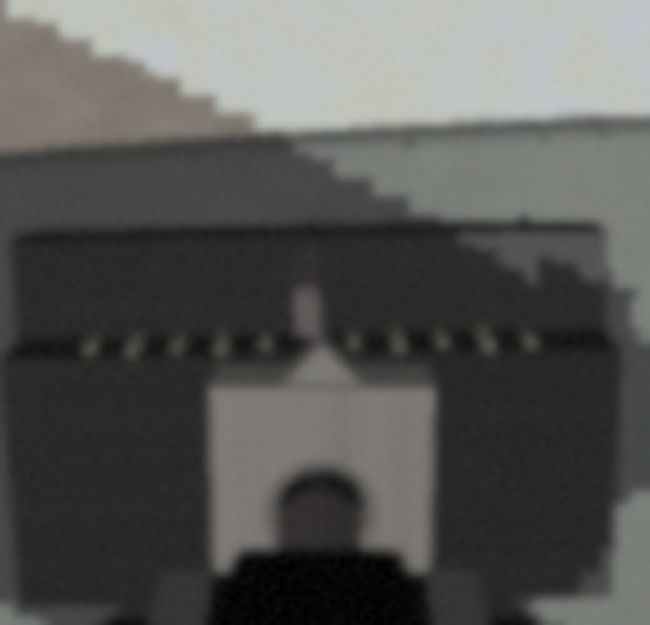

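View pics/s8.png

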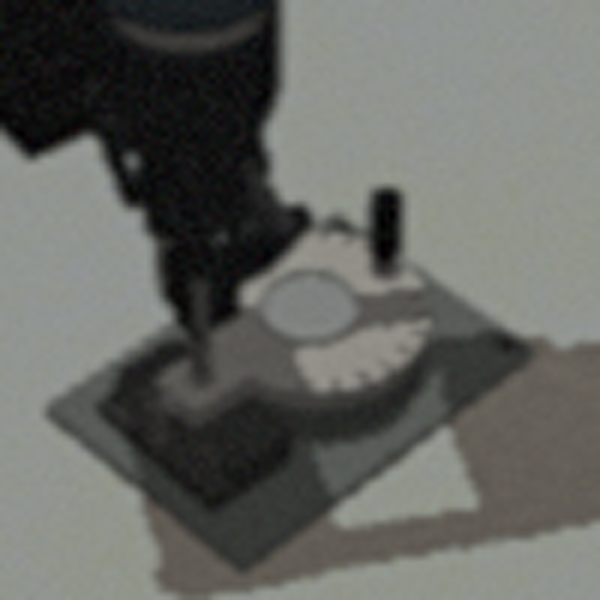

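The tip is over the lug hole: shank at crop column 319, hole centred at 321. The fin, at column 307, stands about 1.5 mm counter-clockwise of the nose at column 322. I'll lower gently.

```bash
python3 -m jog '[0,0,0,-2,0,0,0, 0,0,0,-4,0,0,0, 0,0,0,-4,0,0,0]'; python3 -m jog '[0,0,0,-2,0,0,0, 0,0,0,-4,0,0,0, 0,0,0,-4,0,0,0]';  python3 -c "
from h import *
show()"
```

```text
clock: 8.15
ee_pos: [0.6018, -0.0718, 0.0843]
tool_rot: [1.902, 1.571, -1.09]
contact_force: [-0.9, -0.9, -0.2]
finger_gap: 0.0171
clock: 8.4
ee_pos: [0.6016, -0.0718, 0.0798]
tool_rot: [-0.483, 1.57, 2.807]
contact_force: [-0.6, 0.4, -1.4]
finger_gap: 0.017
t 8.4 p [601.6 -71.8  79.8] x [-0.001  0.    -1.   ] y yaw -81.48 F [-0.56  0.38 -1.39] gap 17.0 q [-0.314  0.42   1.634  0.     1.088  1.108]
```

```bash
python3 -m jog '[0,-0.1,0.8,-2,0,0,0, 0,-0.2,1.4,-4,0,0,0, 0,-0.2,1.6,-6,0,0,0, 0,-0.2,1.6,-6,0,0,0]'; python3 -m jog '[0,0,0,-1,0,0,0, 0,0,0,-1,0,0,0]'; python3 -m jog '[0,0,0,-1,0,0,0, 0,0,0,-1,0,0,0]'; python3 -m jog '[0,0,0,-1,0,0,0, 0,0,0,-1,0,0,0]'
```

```text
clock: 8.73
ee_pos: [0.6014, -0.0702, 0.0738]
tool_rot: [-0.182, 1.57, 3.108]
contact_force: [-0.8, -0.9, -1.8]
finger_gap: 0.0167
clock: 8.9
ee_pos: [0.6016, -0.0703, 0.0732]
tool_rot: [-0.005, 1.571, -2.998]
contact_force: [0.3, -0.7, -1.2]
finger_gap: 0.0169
clock: 9.07
ee_pos: [0.6016, -0.0703, 0.0722]
tool_rot: [0.54, 1.571, -2.453]
contact_force: [-0.2, -1.3, -0.9]
finger_gap: 0.0172
clock: 9.23
ee_pos: [0.6017, -0.0703, 0.0712]
tool_rot: [1.317, 1.571, -1.676]
contact_force: [-0.1, -1.3, -1.0]
finger_gap: 0.0168
```

```bash
for i in 1 2; do python3 -m jog '[0,0,0,-1,0,0,0, 0,0,0,-1,0,0,0]' | grep -E "pos|force"; done
```

```text
ee_pos: [0.6016, -0.0702, 0.0702]
contact_force: [0.5, -0.2, -0.1]
ee_pos: [0.6016, -0.0703, 0.0692]
contact_force: [0.3, -1.2, -0.8]
```

```bash
python3 -m jog '[0,0,0,-1,0,0,0, 0,0,0,-1,0,0,0]' | grep -E "pos|force";python3 -m jog '[0,0,0,-1,0,0,0, 0,0,0,-1,0,0,0]' | grep -E "pos|force"
```

```text
ee_pos: [0.6016, -0.0702, 0.0682]
contact_force: [1.1, -1.2, -0.8]
ee_pos: [0.6016, -0.0702, 0.0672]
contact_force: [-0.8, -1.5, -0.7]
```

```bash
python3 -m jog '[0,0,0,-1,0,0,0, 0,0,0,-1,0,0,0]' | grep -E "pos|force";python3 -m jog '[0,0,0,-1,0,0,0, 0,0,0,-1,0,0,0]' | grep -E "pos|force"
```

```text
ee_pos: [0.6017, -0.0703, 0.0662]
contact_force: [-0.8, -0.9, -0.3]
ee_pos: [0.6017, -0.0702, 0.0652]
contact_force: [0.0, -1.3, 0.1]
```

The tip is about 5 mm below the block's top with no resistance, so it's in the index hole. I'll keep lowering.

```bash
python3 -m jog '[0,0,0,-1,0,0,0, 0,0,0,-2,0,0,0, 0,0,0,-2,0,0,0]' | grep -E "pos|force";python3 -m jog '[0,0,0,-1,0,0,0, 0,0,0,-2,0,0,0, 0,0,0,-2,0,0,0]' | grep -E "pos|force"; python3 -m jog '[0,0,0,-1,0,0,0, 0,0,0,-2,0,0,0, 0,0,0,-2,0,0,0]' | grep -E "pos|force"
```

```text
ee_pos: [0.6016, -0.0702, 0.0631]
contact_force: [-1.1, -2.2, -0.2]
ee_pos: [0.6016, -0.0702, 0.0611]
contact_force: [-1.8, -2.0, -0.7]
ee_pos: [0.6016, -0.0703, 0.0591]
contact_force: [-1.1, -2.1, -0.1]
```

```bash
python3 -m jog '[0,0,0,-1,0,0,0, 0,0,0,-2,0,0,0, 0,0,0,-2,0,0,0]' | grep -E "pos|force"; for i in 1 2; do python3 -m jog '[0,0,0,-1,0,0,0, 0,0,0,-1,0,0,0]' | grep -E "pos|force"; done
```

```text
ee_pos: [0.6016, -0.0702, 0.0571]
contact_force: [-0.9, -1.7, -0.7]
ee_pos: [0.6016, -0.0702, 0.0562]
contact_force: [-0.0, -2.6, -0.6]
ee_pos: [0.6017, -0.0702, 0.0552]
contact_force: [-0.1, -2.1, -1.2]
```

```bash
for i in 1 2; do python3 -m jog '[0,0,0,-1,0,0,0, 0,0,0,-1,0,0,0]' | grep -E "pos|force"; done; python3 -m jog '[0,0,0,-0.5,0,0,0, 0,0,0,-0.5,0,0,0]' | grep -E "pos|force"
```

```text
ee_pos: [0.6016, -0.0702, 0.0542]
contact_force: [-1.1, -1.7, -0.3]
ee_pos: [0.6017, -0.0702, 0.0532]
contact_force: [-1.3, -2.0, 0.1]
ee_pos: [0.6017, -0.0702, 0.0527]
contact_force: [-1.0, -2.0, -0.3]
```

Nearly home, with hardly any force. I'll release just enough to clear the head, then look.

```bash
python3 -m jog '[0.1,0,0,0,0,0,0, 0.25,0,0,0,0,0,0, 0.4,0,0,0,0,0,0, 0.45,0,0,0,0,0,0, 0.45,0,0,0,0,0,0]'
python3 - <<'E'
from h import *
from workcell import viewer
d=viewer.read_camera("wrist"); pickle.dump(d,open("pics/w9.pkl","wb")); crop(d,215,100,425,310,2.8,"pics/w9c.png")
E
```

```text
clock: 12.48
ee_pos: [0.6018, -0.07, 0.0529]
tool_rot: [-2.482, 1.57, 0.809]
contact_force: [-0.3, 0.2, -0.3]
finger_gap: 0.0381
```

View pics/w9c.png

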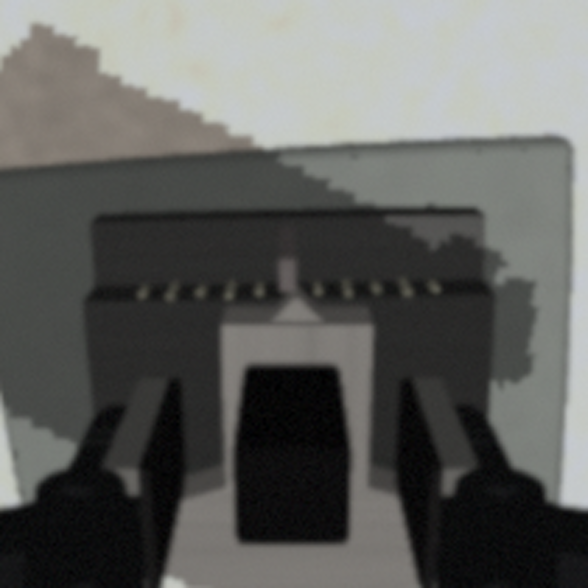

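The head at crop (293,455) stands free between the pads, with the nose at (298,308) below the fin at (288,275). I'll rise straight up and move clear.

```bash
python3 -m jog '[0.45,0,0,8,0,0,0, 0.5,0,0,25,0,0,0, 0.6,0,0,55,0,0,0, 0.6,0,0,90,0,0,0, 0.6,-10,0,120,0,0,0, 0.6,-40,0,130,0,0,0, 0.6,-70,0,130,0,0,0, 0.6,-100,0,130,0,0,0, 0.6,-100,0,130,0,0,0, 0.6,-100,0,130,0,0,0]'
python3 - <<'E'
from h import *
from workcell import viewer
show()
for n in ("wrist","scene","top"):
    d=viewer.read_camera(n); pickle.dump(d,open(f"pics/{n}10.pkl","wb")); cv2.imwrite(f"pics/{n}10.png",d["frame"][:,:,::-1])
    if n=="scene":
        crop(d,270,140,370,240,6,"pics/s10c.png")
    if n!="wrist":
        P=pts(d); m=(np.hypot(P[...,0]-.60,P[...,1]+.07)<.03)&(P[...,2]>.065)&(P[...,2]<.095); print(n,m.sum(),P[m].mean(0) if m.any() else 0,np.percentile(P[m][:,2],[50,90,100]) if m.any() else 0)
        f=d["frame"].astype(int).sum(2)
E
```

```text
clock: 13.37
ee_pos: [0.5007, -0.0701, 0.1836]
tool_rot: [2.714, 1.57, -0.28]
contact_force: [-0.3, -0.4, 0.4]
finger_gap: 0.051
t 13.37 p [500.7 -70.1 183.6] x [ 0.001 -0.    -1.   ] y yaw -81.51 F [-0.31 -0.35  0.43] gap 51.0 q [-0.374  0.074  1.827  0.     1.239  1.048]
scene 61 [ 0.60079803 -0.06512285  0.0763959 ] [0.07841628 0.08221837 0.08416834]
top 0 0 0
```

View pics/wrist10.png

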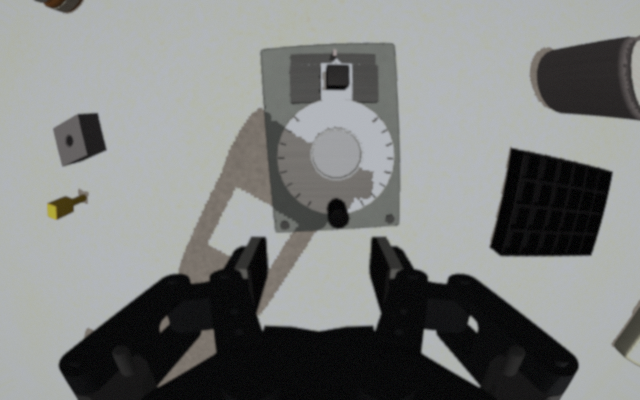

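View pics/s10c.png

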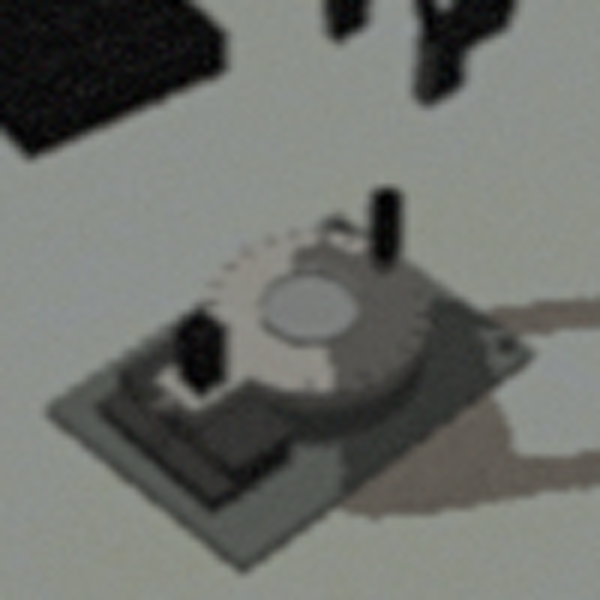

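View pics/top10.png

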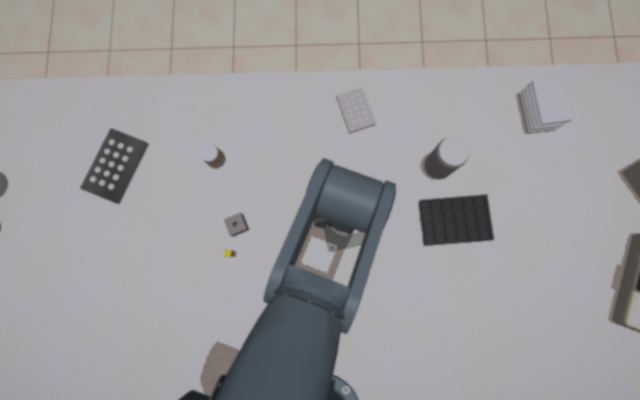

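The pin stands upright in the lug with no visible gap under its head, and the stand is empty. The tray, canister and jar look unmoved. One last numeric check on height and bystanders.

Run:
```python
from h import *
from workcell import viewer
d=pickle.load(open("pics/scene10.pkl","rb")); P=pts(d)
for n,c,r in (("pin",(.60,-.07),.02),("post",(.491,-.087),.02),("lug/wheel",(.55,-.05),.008)):
    m=(np.hypot(P[...,0]-c[0],P[...,1]-c[1])<r); z=P[m][:,2]; print(n,np.sort(z)[-8:].round(4), np.median(z).round(4))
# projected expected outline if home
print("home head top corner centre px:",proj(d,[[.601,-.0705,.080],[.601,-.0705,.044],[.601,-.0705,.046+.0]])*1)
crop(d,290,180,320,210,16,"pics/s10d.png")
w=pickle.load(open("pics/wrist10.pkl","rb")); crop(w,300,40,370,110,8,"pics/w10d.png")
print("expected home top centre wrist",proj(w,[[.601,-.0705,.080]],True))
a=pickle.load(open("pics/scene0.pkl","rb"))["frame"].astype(int);b=d["frame"].astype(int)
df=abs(a-b).sum(2)>90
for n,(x0,y0,x1,y1) in dict(canister=(212,118,252,178),tray=(244,118,310,165),jar=(330,312,362,350)).items(): print(n,df[y0:y1,x0:x1].mean().round(4))
```

```text
pin [0.0822 0.0822 0.0824 0.0827 0.0828 0.0832 0.0832 0.0842] 0.0461
post [0.546  0.546  0.5461 0.5462 0.5462 0.5467 0.5468 0.5469] 0.2072
lug/wheel [0.5096 0.5157 0.5218 0.5228 0.5241 0.526  0.5268 0.5284] 0.0463
home head top corner centre px: [[302.3195765  193.71070877]
 [302.59811988 202.83646046]
 [302.58297212 202.34018333]]
expected home top centre wrist [[338.02099353  75.93542346]]
canister 0.0
tray 0.0
jar 0.0
```

View pics/s10d.png

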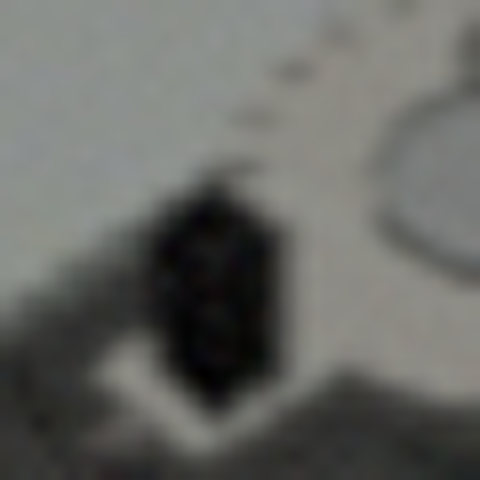

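View pics/w10d.png

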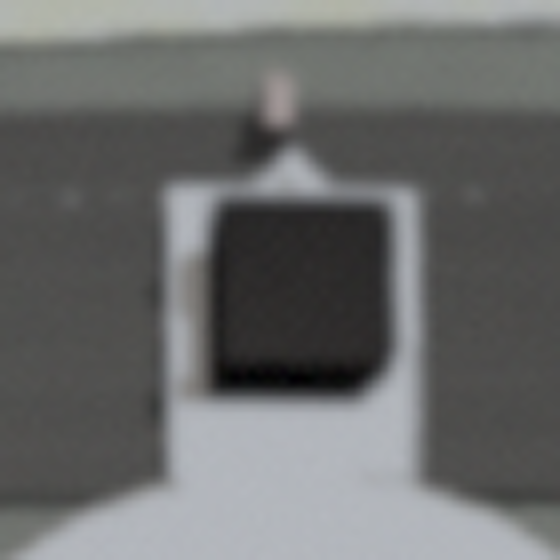

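The head sits on the lug: its top reads about 82 mm while the wheel, known to be 44 mm, reads 46 mm, so the true top is about 80 mm, which is fully home. Handing in.

```bash
python3 -c "
from workcell import robot
print(robot.job_done())"
```

```text
the job is handed in; nothing more can be done
None
```

I turned the wheel about 68° clockwise by its handle post, then lowered the locking pin through the pointer hole and into the index hole. It took about 13.5 s on the clock, the job is handed in, and no verdict was reported.

**Pin:** After shifting about 1.5 mm counter-clockwise to line up with the block, it went down in steps of 2 mm or less. The wrist force readings stayed under about 3 N. I let go with the tip an estimated 12.4 mm above the bench, against 12 mm fully home.

**Last checks:**
- **Seating:** The pin stands upright and the crops show no gap under its head. The top of the head reads about 82 mm. The wheel, known to be 44 mm, reads 46 mm in the same view, so the true top is about 80 mm, which means fully home.
- **Robot:** The gripper is open and well clear, touching nothing.
- **Bystanders:** The scene camera shows no change at the canister, vial tray or jar.

**Disagreements:**
- **Pointer and fin:** The pointer's nose still looks about 1.5 mm clockwise of the fin in the wrist view. That is about what the play in the two holes allows.
- **Depth readings:** The scene camera's heights run about 2 mm high. The post's final depth check was useless because the arm was in the way.

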